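# Empty the foil slitter under its propped guard

### The arm

A 6-joint arm with a two-finger parallel gripper is mounted at the origin on the work surface. World frame = base frame: x ahead of the robot, y to its left, z up, the work surface at z = 0. Lengths are in m, angles in rad, forces in N, time in s.
With the tool pointing down it reaches from about 0.225 to 0.875 m from the base axis. Payload 3.4 kg.
Tool frame: the origin (TCP) lies at the very end of the fingers, on their centre line; the grasp point (between the pads) lies 19 mm behind it; z points along the fingers, y is the line along which they close (so a half turn about z gives the same grasp; the last joint's range is limited). The gripper opens to 85 mm and grips with 20 to 120 N. Pads are 22 mm wide; open, the fingers measure 114 mm over their backs; the gripper's body (76 mm by 85 mm) begins 54 mm behind the grasp point. The pads swing forward as they close: fully open they stand 13 mm farther back than shut.
Start: joints at [-1.409, 0.276, 1.505, -0, 1.361, -0.121], TCP at [0.16, -0.552, 0.209] pointing down, gripper open.
Joint ranges: [-2.89, 2.89], [-0.75, 2.08], [0.22, 2.7], [-1.18, 4.32], [0.11, 2.71], [-2.7, 2.7]. Speed limits (rad/s): [2.57, 2.57, 3.14, 3.14, 3.14, 3.14].

### API

Orientations are given as a unit quaternion [w, x, y, z].
In Python, from rig import readout, vision, manip gives the robot as it stands.
- The arm moves only by the shell command python3 -m handwheel 'ROWS' [FORCE]. ROWS is JSON, a list of rows, each a list of 3 entries, a list of its own where there are three numbers: the shift along the tool's x, y, z in mm, then the turn, a rotation vector about the tool's x, y, z in units of 6 degrees (1.0 is 6 degrees), then the closure, from -1 (fully open) to 1 (shut), so that 0 is half open. A call has 1 to 20 rows; each row shifts and turns the commanded pose from where the row before left it, along the tool's axes as they then stand; what a row does not reach is not made up. A row lasts 1/8 s, in which the tool goes at most 62.5 mm and 10.7 degrees, less where a joint would pass 70% of its speed; a pose out of reach is approached as far as the arm can. A call is refused whole if a number of a shift passes 62.5 or a number of a turn 1, either way. A call with a gripper value outside its range is refused whole. The fingers move at their own pace and stop on an object; FORCE is the grip in N (left out, the last holds). Time passes only in rows, so rows that do not move let the fingers close. It gives the time, the measured TCP pose, the force, the opening and the grip force at its end, in the units of the state.
- readout.get_state(): the state, without advancing time (a new reading comes with each control period).
- vision.get_image(name): name is "scene" or "top"; returns the picture (420x560x3 uint8, blue, green, red); there is no depth.
- vision.camera_params(name): a dict with "intrinsics" (3x3 intrinsics, pixels), "dist" ([k1, k2, p1, p2, k3] as OpenCV has them; the pictures are not rectified), "rvec" (rotation vector, rad) and "tvec" (3), from world to camera coordinates, as OpenCV has them. Camera axes: x right, y down, z forward; pixel columns grow to the right and rows downward; lengths in m; the calibration is good to about 2 mm. A picture is of the moment at which its call begins. camera_params takes no time and is no camera call.
- manip.sign_off(): hands the job in; it is judged then, once.
The state is a dict: "clock": time; "qpos": joint angles; "qd": joint speeds; "effort": joint torques, N m; "position": TCP position; "ee_rot": TCP orientation; "contact_force": force on the tool from outside, world axes, zero at the start; "moment": the same for the moment, N m; "width": finger opening in m; "gripper_force": force on a finger pad.
Only numpy, scipy, OpenCV 4.12 (cv2) and the standard library are available. Lean on these libraries where they do the work, as an engineer would, in place of code of your own. Each camera call takes 0.05 s, during which the arm holds its last target. There are 200 camera calls.

### The job

Raise the slitter's clear guard flap and swing its prop stay up to its stop so that the flap is held up. Only then take out every small foil reel from the bay, gripping gently because foil dents, and stand them all upright in the grey tray while the guard stays propped. Finally swing the stay back down flat, shut the flap fully, and leave the other things on the table where they are.

Things in the scene. Friction and masses are not known exactly. Their poses are not given: they have to be found in the camera images.
- slitter: blue slitter outfeed unit, fixed, 220 (x) x 330 (y) mm, front facing its -x; origin at the centre of its underside. Open-topped bay: flat floor at z = 50 mm, rim 15 mm above that, inside x -100 to 80 mm, y +-155 mm; the reels stand at about x = -60 mm. A grey hinge block behind the bay (x 80 to 110 mm) is 97 mm high.
- flap_hinge (a point): middle of the guard flap's hinge line, which runs along the slitter's y: at x = 95, y = 0, z = 105 mm of the slitter. Axes as the slitter's.
- flap (a joint): angle of the clear yellow-edged guard flap over the bay (190 mm deep, 330 wide, 20 mm side skirts below): 0 shut (level), 1.5 fully up, nearly upright. Soft-closing: it resists fast motion (4 N m per rad/s) and, let go, sinks slowly: some 18 s from 1.48 to 1.3, then about 25 s more to shut. Once propped it rests on the stay's tip at about 1.3.
- flap_bar (a point): centre of the flap's black handle bar: 12 mm thick, 130 mm long along the slitter's y, 40 mm beyond the flap's free edge, in the flap's plane, 230 mm from the hinge line. Shut, it is at x = -135, z = 105 mm of the slitter; with the flap up it is on top. It can be gripped from above at any flap angle and turns in the fingers.
- stay_pivot (a point): the stay's pivot, whose axis runs along the slitter's x: at x = 55, y = 195, z = 50 mm of the slitter. Axes as the slitter's.
- stay (a joint): angle of the steel prop stay at the slitter's +y side: 0 lying flat outward along +y, 1.57 upright, 1.62 at its stop just past upright: the set position, under the yellow ear on the flap's +y edge. Stays where left (0.08 N m of friction). Its tip is 178 mm from its pivot and passes under the ear only while the flap stands above about 1.32.
- stay_peg (a point): gripping point on the stay's red peg: 12 mm in diameter, sticking out 80 mm from the stay towards the slitter's -x, 110 mm from the stay's pivot axis; this point is 65 mm from the stay, at x = -10 mm of the slitter. It can be gripped from above and turns in the fingers as the stay swings.
- tray: grey open tray, fixed, outside 220 (x) x 200 (y) x 30 mm high, walls and floor 5 mm thick; origin at the centre of its underside
- reel0: small foil reel (silver or gold) standing on end in the slitter's bay, a smooth cylinder 40 mm in diameter and 46 mm tall, about 0.1 kg; origin at the centre of its underside, z up along its axis. The foil dents: a squeeze of 5 to 10 N holds it, more than 20 N on a finger spoils it. May be absent.
- reel1: small foil reel (silver or gold) standing on end in the slitter's bay, a smooth cylinder 40 mm in diameter and 46 mm tall, about 0.1 kg; origin at the centre of its underside, z up along its axis. The foil dents: a squeeze of 5 to 10 N holds it, more than 20 N on a finger spoils it. May be absent.
- reel2: small foil reel (silver or gold) standing on end in the slitter's bay, a smooth cylinder 40 mm in diameter and 46 mm tall, about 0.1 kg; origin at the centre of its underside, z up along its axis. The foil dents: a squeeze of 5 to 10 N holds it, more than 20 N on a finger spoils it. May be absent.
- reel3: small foil reel (silver or gold) standing on end in the slitter's bay, a smooth cylinder 40 mm in diameter and 46 mm tall, about 0.1 kg; origin at the centre of its underside, z up along its axis. The foil dents: a squeeze of 5 to 10 N holds it, more than 20 N on a finger spoils it. May be absent.
- bottle_yellow: bystander, leave alone: yellow plastic bottle with red cap, 70 mm diameter, 190 mm tall; origin at the centre of its underside
- bottle_brown: bystander, leave alone: brown bottle with red cap, 68 mm diameter, 200 mm tall; origin at the centre of its underside
- jar: bystander, leave alone: glass jar with brass lid, 70 mm diameter, 80 mm tall; origin at the centre of its underside
- pot_white: bystander, leave alone: white pot, 80 mm diameter, 90 mm tall; origin at the centre of its underside
- roll_wide: bystander, leave alone: wide silver foil roll standing on end, 90 mm diameter, 75 mm tall; origin at the centre of its underside
- roll_tall: bystander, leave alone: narrow silver foil roll standing on end, 72 mm diameter, 120 mm tall; origin at the centre of its underside
- cartridge: bystander, leave alone: small cardboard carton 90 x 50 x 30 mm lying flat; origin at the centre of its underside

How it is judged:
By the outcome, as a careful person would: the job done as asked, in the order asked, and still so for the second after the job is handed in, with the robot touching nothing.
Of reel0, reel1, reel2, reel3 only 2 to 4 are there at a start; the rules pass over those that are not, and their reading is None.
At some moment in a run one of reel0, reel1, reel2, reel3 may be knocked a few centimetres aside while the robot is not near it.
It also fails if it takes over 210 s, if anything falls off the work surface, if the arm or the gripper's body presses on something with over 40 N, if the wrist force passes 120 N, or if a joint passes its speed limit or range.

## Working session

There is one attempt and no reset: what is moved stays moved. The work goes in short steps, Python scripts to look and compute and a shell command to move; the robot and the scene stay as the last step left them, time stands still between calls to the robot, and variables do not carry over. Pictures are saved under pics/ and viewed, at most 14 in all, crops included, and the job is handed in when it is done.

```bash
ls; mkdir -p pics; python3 - <<'E'
from rig import readout, vision
import cv2
for n in("scene","top"):
    im=vision.get_image(n); cv2.imwrite(f"pics/{n}0.png",cv2.resize(im,(784,588),interpolation=cv2.INTER_CUBIC))
    p=vision.camera_params(n); print(n,p)
print(readout.get_state())
E
```

```text
pics
scene {'intrinsics': array([[394.36380705,   0.        , 274.75242918],
       [  0.        , 394.36380705, 209.85661711],
       [  0.        ,   0.        ,   1.        ]]), 'dist': array([-0.05282991,  0.        ,  0.        ,  0.        ,  0.        ]), 'rvec': array([ 1.97907901,  0.93721518, -0.48172812]), 'tvec': array([-0.44051515, -0.10857356,  1.35764815])}
top {'intrinsics': array([[417.95133953,   0.        , 276.0802844 ],
       [  0.        , 417.95133953, 210.8334831 ],
       [  0.        ,   0.        ,   1.        ]]), 'dist': array([-0.11202856,  0.        ,  0.        ,  0.        ,  0.        ]), 'rvec': array([ 2.19342435, -2.00822689,  0.21435277]), 'tvec': array([0.06466751, 0.56199524, 1.1526271 ])}
{'clock': 0.1, 'qpos': array([-1.40898574e+00,  2.76534231e-01,  1.50600692e+00,  2.52147676e-06,
        1.36068634e+00, -1.20965201e-01]), 'qd': array([ 0.00101511, -0.0038682 , -0.00195732,  0.00074182, -0.00042206,
        0.00078837]), 'effort': array([ 1.51103144e-03, -4.17699373e+01, -2.46405548e+01, -4.28649764e-05,
        5.83082423e-03, -6.77961111e-06]), 'position': array([ 0.16037148, -0.55166136,  0.20852466]), 'ee_rot': array([-8.17275137e-04,  9.90021078e-01,  1.40916985e-01, -1.54602252e-05]), 'contact_force': array([ 0.25481855,  0.22926486, -0.8425405 ]), 'moment': array([0.0243568 , 0.02075969, 0.01211494]), 'gripper_force': 0.0, 'width': 0.08509523294347274}
```

View pics/scene0.png

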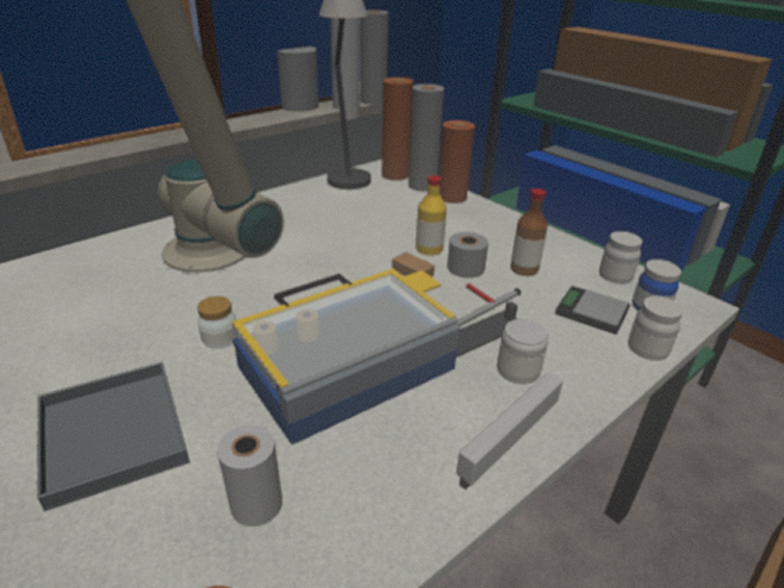

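View pics/top0.png

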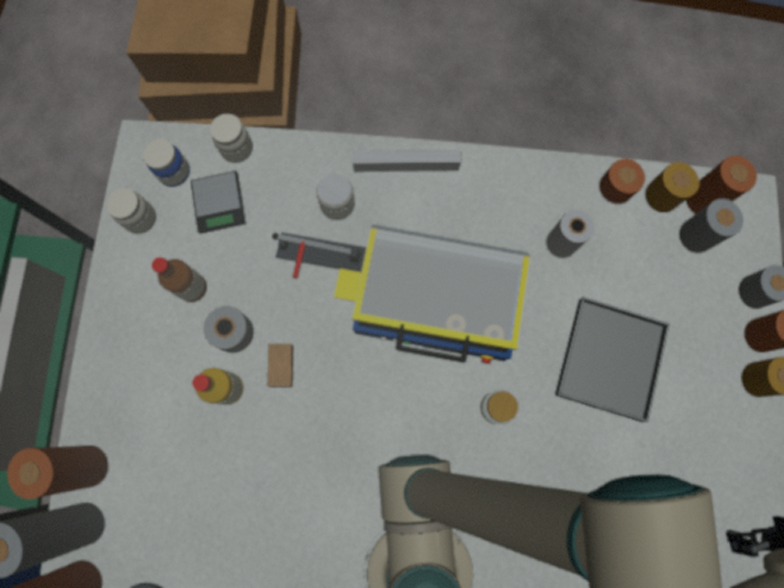

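The scene shows the slitter with its flap shut, the stay lying flat towards the left and a red peg at about (296,277) in the top view. Two reels are visible under the flap at (456,323) and (494,332) in the top view. The tray is to the right, with corners at (583,299), (667,323), (645,420) and (557,394).

```bash
cat > h.py <<'E'
import numpy as np, cv2
from scipy.optimize import least_squares
from scipy.spatial.transform import Rotation as R
from rig import vision, readout
def proj(P,n="top"):
    p=vision.camera_params(n)
    return cv2.projectPoints(np.array(P,float).reshape(-1,3),p["rvec"],p["tvec"],p["intrinsics"],p["dist"])[0].reshape(-1,2)
def unproj(uv,z,n="top"):
    p=vision.camera_params(n); u=cv2.undistortPoints(np.array(uv,float).reshape(-1,1,2),p["intrinsics"],p["dist"]).reshape(-1,2)
    M=cv2.Rodrigues(p["rvec"])[0]; C=-M.T@p["tvec"]; d=np.c_[u,np.ones(len(u))]@M
    return C+d*((z-C[2])/d[:,2])[:,None]
def place(q,L):
    c,s=np.cos(q[2]),np.sin(q[2]); L=np.array(L,float).reshape(-1,3)
    return np.c_[q[0]+c*L[:,0]-s*L[:,1],q[1]+s*L[:,0]+c*L[:,1],L[:,2]]
def fit(L,uv,q0,n="top"):
    r=least_squares(lambda q:(proj(place(q,L),n)-uv).ravel(),q0,loss="soft_l1"); return r.x,proj(place(r.x,L),n)-uv
E
python3 - <<'E'
from h import *
np.set_printoptions(precision=4,suppress=True)
L=np.array([[95,165,105],[95,-165,105],[-95,-165,105],[-95,165,105],[-135,65,105],[-135,-65,105],[-25,305,50]])/1e3
uv=np.array([[373,228],[528,255],[518,347],[354,321],[398,348],[467,359],[296,277]])/1.4
q,r=fit(L,uv,[.5,0,0]); print("slitter",q,r)
T=np.array([[110,100,30],[110,-100,30],[-110,-100,30],[-110,100,30]])/1e3
q2,r=fit(T,np.array([[583,299],[667,323],[645,420],[557,394]])/1.4,[.4,-.3,-.2]); print("tray",q2,r)
print("reels",unproj(np.array([[456,323],[494,332]])/1.4,.096))
for n,u,z in[("jar",(502,406),.08),("pot",(336,186),.09),("rollwide",(225,327),.075),("yel",(201,383),.19),("brn",(161,265),.2),("tall",(578,226),.12)]: print(n,unproj(np.array([u])/1.4,z)[0])
for n,l in [("bar",[-.135,0,.105]),("hinge",[.095,0,.105]),("peg",[-.01,.305,.05]),("pivot",[.055,.195,.05])]: print(n,place(q,l))
E
```

```text
slitter [ 0.5719  0.0011 -0.0883] [[-1.4717  0.3574]
 [ 1.5009  0.6118]
 [ 0.1815  0.1593]
 [-0.3383 -1.8437]
 [ 1.3024 -0.6963]
 [-1.2289 -0.3475]
 [ 0.1346  1.6383]]
tray [ 0.4677 -0.3764 -0.2208] [[-1.3419 -2.5214]
 [ 0.9531 -0.0636]
 [ 1.0562  1.4505]
 [-0.66    0.0776]]
reels [[ 0.502  -0.03    0.096 ]
 [ 0.4904 -0.1068  0.096 ]]
jar [ 0.3468 -0.1334  0.08  ]
pot [0.7743 0.2408 0.09  ]
rollwide [0.4557 0.4366 0.075 ]
yel [0.3339 0.4321 0.19  ]
brn [0.5445 0.5397 0.2   ]
tall [ 0.7203 -0.2656  0.12  ]
bar [[0.4374 0.013  0.105 ]]
hinge [[ 0.6665 -0.0073  0.105 ]]
peg [[0.5888 0.3058 0.05  ]]
pivot [[0.6439 0.1905 0.05  ]]
```

```bash
cat >> h.py <<'E'
SL=np.array([.5719,.0011,-.0883])
def down(yaw): return R.from_rotvec(np.pi*np.array([np.cos(yaw/2),np.sin(yaw/2),0]))
def cur():
    s=readout.get_state(); w,x,y,z=s["ee_rot"]; return s["position"],R.from_quat([x,y,z,w])
def leg(p0,R0,p1,R1,n):
    "constant row, repeated n times, from pose 0 to pose 1"
    w=(R0.inv()*R1).as_rotvec()/n; Rs=R.from_rotvec(w).as_matrix()
    S=sum(np.linalg.matrix_power(Rs,k) for k in range(n))
    v=np.linalg.solve(S,R0.inv().apply(np.asarray(p1)-p0))*1e3
    print(n,"x",[np.round(v,1).tolist(),np.round(np.degrees(w)/6,3).tolist()])
def s2w(x,y,z,q=None): return place(SL if q is None else q,np.array([x,y,z])/1e3)[0]
E
python3 - <<'E'
from h import *
p,r=cur(); y=np.pi/2+SL[2]
leg(p,r,s2w(-135,0,190),down(y),12)
for a in(0,.4,.8,1.2,1.48,1.52): print(a, s2w(95-230*np.cos(a),0,105+230*np.sin(a)-19))
E
```

```text
12 x [[53.5, -15.5, 1.6], [-0.001, -0.001, -0.955]]
0 [0.43742595 0.01300502 0.086     ]
0.4 [0.45551119 0.01140393 0.17556622]
0.8 [0.50691164 0.00685343 0.2509919 ]
1.2 [5.83512299e-01 7.19607700e-05 3.00368990e-01]
1.48 [ 0.64575666 -0.00543855  0.31505259]
1.52 [ 0.65489725 -0.00624776  0.31570333]
```

```bash
python3 -m handwheel '[[[53.5,-15.5,1.6],[0,0,-0.955],-0.1],[[53.5,-15.5,1.6],[0,0,-0.955],-0.1],[[53.5,-15.5,1.6],[0,0,-0.955],-0.1],[[53.5,-15.5,1.6],[0,0,-0.955],-0.1],[[53.5,-15.5,1.6],[0,0,-0.955],-0.1],[[53.5,-15.5,1.6],[0,0,-0.955],-0.1],[[53.5,-15.5,1.6],[0,0,-0.955],-0.1],[[53.5,-15.5,1.6],[0,0,-0.955],-0.1],[[53.5,-15.5,1.6],[0,0,-0.955],-0.1],[[53.5,-15.5,1.6],[0,0,-0.955],-0.1],[[53.5,-15.5,1.6],[0,0,-0.955],-0.1],[[53.5,-15.5,1.6],[0,0,-0.955],-0.1],[[0,0,0],[0,0,0],-0.1],[[0,0,0],[0,0,0],-0.1]]' 40; python3 - <<'E'
from h import *
p,r=cur(); y=np.pi/2+SL[2]; leg(p,r,s2w(-135,0,86),down(y),4)
im=vision.get_image("top"); cv2.imwrite("pics/t1.png",cv2.resize(im[120:300,180:420],(800,600),interpolation=cv2.INTER_CUBIC))
E
```

```text
clock: 1.85
position: [0.4375, 0.0126, 0.19]
ee_rot: [0.0, 0.737, 0.676, -0.0]
contact_force: [-0.4, 0.1, 0.2]
width: 0.0471
gripper_force: 0.0
4 x [[0.1, -0.0, 26.0], [0.0, 0.002, 0.002]]
```

View pics/t1.png

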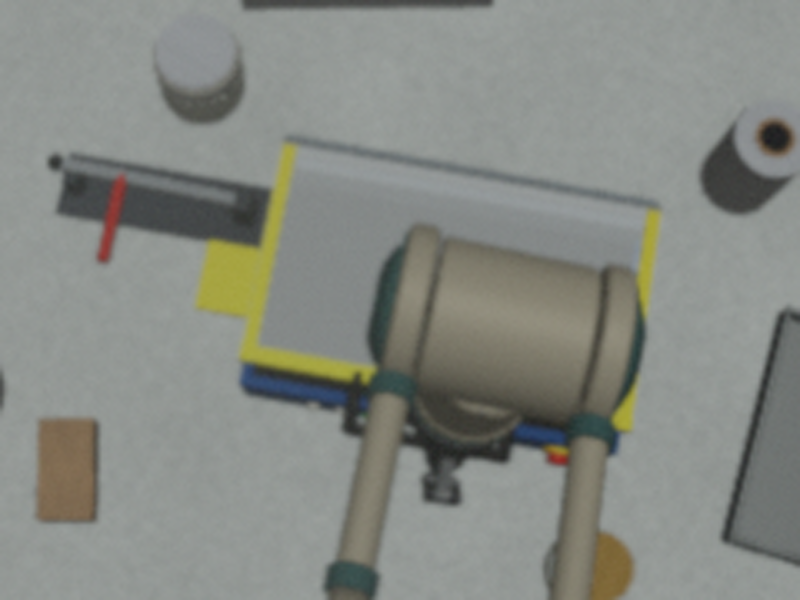

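The gripper is over the bar, which sits at about (430,440) in the crop. The stay peg end is at (103,262) and the ear at (222,278).

```bash
python3 - <<'E'
from h import *
np.set_printoptions(precision=4,suppress=True)
L=np.array([[95,165,105],[95,-165,105],[-95,-165,105],[-95,165,105],[-25,305,50],[55,373,52]])/1e3
c=np.array([[290,140],[660,205],[632,430],[243,361],[103,262],[55,162]])/3.3333+[180,120]
print(fit(L,c,SL)); print(unproj((np.array([[222,278]])/3.333+[180,120]),.105))
E
python3 -m handwheel '[[[0,0,26],[0,0,0],-0.1],[[0,0,26],[0,0,0],-0.1],[[0,0,26],[0,0,0],-0.1],[[0,0,26],[0,0,0],-0.1],[[0,0,0],[0,0,0],-0.1],[[0,0,0],[0,0,0],1],[[0,0,0],[0,0,0],1],[[0,0,0],[0,0,0],1],[[0,0,0],[0,0,0],1]]' 40
```

```text
(array([ 0.5724,  0.0005, -0.0977]), array([[-1.4295,  0.6094],
       [ 1.0781,  1.669 ],
       [ 0.3912, -0.6573],
       [-0.3747, -1.6222],
       [ 0.9969, -0.1975],
       [-0.8332,  0.2541]]))
[[0.5585 0.1972 0.105 ]]
clock: 3.02
position: [0.4374, 0.0124, 0.0885]
ee_rot: [0.001, 0.737, 0.676, -0.0]
contact_force: [-5.8, -0.8, 15.3]
width: 0.0001
gripper_force: 7.6
```

```bash
python3 - <<'E'
from h import *
np.set_printoptions(precision=4,suppress=True)
print(proj([readout.get_state()["position"]],"scene"), unproj(np.array([[346,430],[510,455]])/3.333+[180,120],.105), place([.5724,.0005,-.0977],[[-.135,.065,.105],[-.135,-.065,.105]]))
im=vision.get_image("scene"); cv2.imwrite("pics/s2.png",cv2.resize(im[140:320,130:370],(800,600),interpolation=cv2.INTER_CUBIC))
E
```

```text
[[218.3623 210.3561]] [[ 0.4396  0.0823  0.105 ]
 [ 0.4307 -0.0537  0.105 ]] [[ 0.4444  0.0784  0.105 ]
 [ 0.4317 -0.051   0.105 ]]
```

View pics/s2.png

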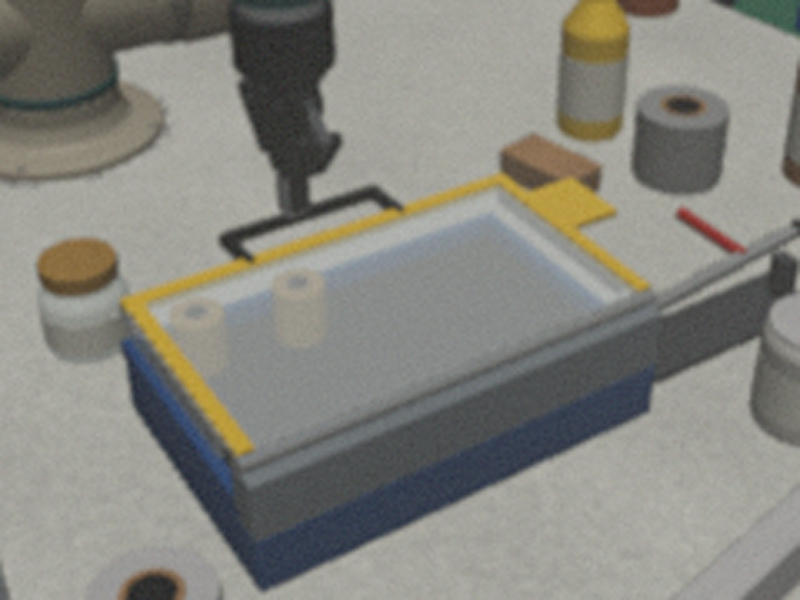

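The fingers look closed at about (292,205), right over or behind the bar, and the flap is still shut. They didn't grip it, so I'll open in place and look again.

```bash
python3 -m handwheel '[[[0,0,0],[0,0,0],-0.1],[[0,0,0],[0,0,0],-0.1],[[0,0,0],[0,0,0],-0.1],[[0,0,0],[0,0,0],-0.1]]' 40;  python3 - <<'E'
from h import *
im=vision.get_image("scene"); a=cv2.resize(im[170:230,180:260],(800,600),interpolation=cv2.INTER_CUBIC)
cv2.imwrite("pics/s3.png",a)
s=readout.get_state();print(s["position"],s["contact_force"],s["width"],proj(np.vstack([s["position"],s2w(-135,65,105),s2w(-135,-65,105)]),"scene"))
E
```

```text
clock: 3.58
position: [0.4371, 0.0128, 0.0858]
ee_rot: [-0.0, 0.737, 0.675, -0.0]
contact_force: [0.7, -0.4, 0.2]
width: 0.0469
gripper_force: 0.0
[0.43712018 0.01285417 0.0858133 ] [0.50381781 0.07354793 0.80240451] 0.04679864400598546 [[218.52545392 211.11823521]
 [239.66842155 197.93271708]
 [195.45119052 212.54423138]]
```

View pics/s3.png

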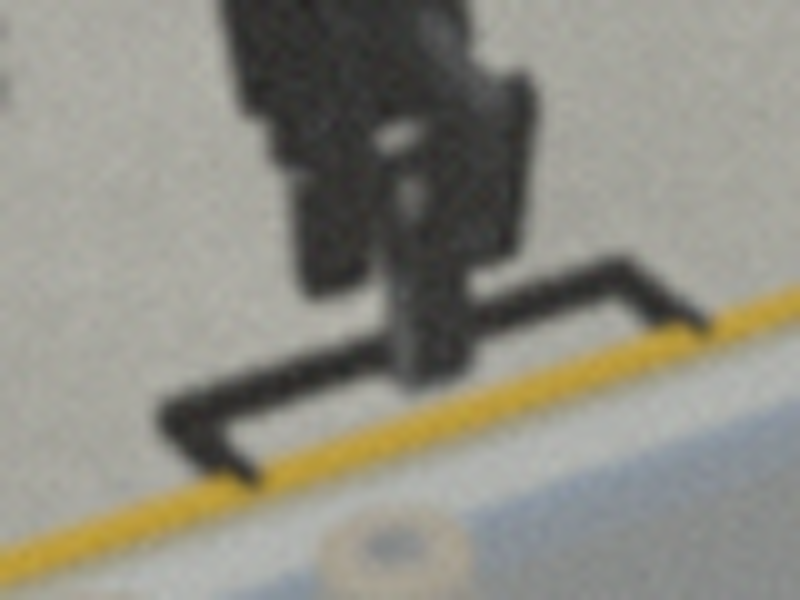

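The open fingers straddle the bar, with the front fingertip at (430,385) only just below it. I'll go deeper and close again.

```bash
python3 -m handwheel '[[[0,0,0],[0,0,0],0.1],[[0,0,6],[0,0,0],0.1],[[0,0,6],[0,0,0],0.1],[[0,0,0],[0,0,0],1],[[0,0,0],[0,0,0],1],[[0,0,0],[0,0,0],1]]' 40
```

```text
clock: 4.38
position: [0.4356, 0.013, 0.0737]
ee_rot: [-0.001, 0.738, 0.675, -0.001]
contact_force: [-4.9, 1.2, 0.0]
width: 0.0102
gripper_force: 39.1
```

```bash
python3 - <<'E'
import numpy as np
a=np.linspace(0,1.49,37); y=230*(1-np.cos(a)); z=-230*np.sin(a)
print(np.round(np.c_[np.diff(y),np.diff(z)],1).tolist())
E
```

```text
[[0.2, -9.5], [0.6, -9.5], [1.0, -9.5], [1.4, -9.4], [1.8, -9.4], [2.1, -9.3], [2.5, -9.2], [2.9, -9.1], [3.3, -8.9], [3.6, -8.8], [4.0, -8.6], [4.4, -8.5], [4.7, -8.3], [5.0, -8.1], [5.4, -7.9], [5.7, -7.6], [6.0, -7.4], [6.3, -7.1], [6.6, -6.9], [6.9, -6.6], [7.1, -6.3], [7.4, -6.0], [7.6, -5.7], [7.9, -5.4], [8.1, -5.0], [8.3, -4.7], [8.5, -4.3], [8.6, -4.0], [8.8, -3.6], [8.9, -3.3], [9.1, -2.9], [9.2, -2.5], [9.3, -2.1], [9.4, -1.7], [9.4, -1.4], [9.5, -1.0]]
```

```bash
python3 -m handwheel '[[[0,0.2,-9.5],[0,0,0],1],[[0,0.6,-9.5],[0,0,0],1],[[0,1,-9.5],[0,0,0],1],[[0,1.4,-9.4],[0,0,0],1],[[0,1.8,-9.4],[0,0,0],1],[[0,2.1,-9.3],[0,0,0],1],[[0,2.5,-9.2],[0,0,0],1],[[0,2.9,-9.1],[0,0,0],1],[[0,3.3,-8.9],[0,0,0],1],[[0,3.6,-8.8],[0,0,0],1],[[0,4,-8.6],[0,0,0],1],[[0,4.4,-8.5],[0,0,0],1],[[0,4.7,-8.3],[0,0,0],1],[[0,5,-8.1],[0,0,0],1],[[0,5.4,-7.9],[0,0,0],1],[[0,5.7,-7.6],[0,0,0],1],[[0,6,-7.4],[0,0,0],1],[[0,6.3,-7.1],[0,0,0],1],[[0,6.6,-6.9],[0,0,0],1],[[0,6.9,-6.6],[0,0,0],1]]' 40
```

```text
clock: 6.88
position: [0.5066, 0.006, 0.2448]
ee_rot: [-0.003, 0.737, 0.675, -0.004]
contact_force: [-14.2, -1.7, 2.3]
width: 0.0095
gripper_force: 39.0
```

```bash
python3 -m handwheel '[[[0,7.1,-6.3],[0,0,0],1],[[0,7.4,-6],[0,0,0],1],[[0,7.6,-5.7],[0,0,0],1],[[0,7.9,-5.4],[0,0,0],1],[[0,8.1,-5],[0,0,0],1],[[0,8.3,-4.7],[0,0,0],1],[[0,8.5,-4.3],[0,0,0],1],[[0,8.6,-4],[0,0,0],1],[[0,8.8,-3.6],[0,0,0],1],[[0,8.9,-3.3],[0,0,0],1],[[0,9.1,-2.9],[0,0,0],1],[[0,9.2,-2.5],[0,0,0],1],[[0,9.3,-2.1],[0,0,0],1],[[0,9.4,-1.7],[0,0,0],1],[[0,9.4,-1.4],[0,0,0],1],[[0,9.5,-1],[0,0,0],1],[[0,0,0],[0,0,0],1]]' 40;  python3 - <<'E'
from h import *
im=vision.get_image("scene"); im2=vision.get_image("top")
cv2.imwrite("pics/s4.png",cv2.resize(np.hstack([im[100:330,120:400],im2[60:290,150:430]]),(800,329),interpolation=cv2.INTER_CUBIC))
print(readout.get_state())
p,r=cur(); p=p+[0,0,.09]; y=np.pi/2+SL[2]
g=s2w(-12,305,150); leg(p,r,g,down(y-np.pi/2),15); leg(p,r,g,down(y+np.pi/2),15)
E
```

```text
clock: 9.0
position: [0.6486, -0.0073, 0.3088]
ee_rot: [0.003, 0.738, 0.675, 0.001]
contact_force: [-6.0, -3.2, 9.2]
width: 0.01
gripper_force: 41.2
{'clock': 9.1, 'qpos': array([-0.11677996,  0.35405623,  1.14988611, -0.00281055,  1.63124279,
       -0.02838998]), 'qd': array([-6.53578261e-06, -2.56609428e-03,  4.07990466e-03,  8.48413600e-04,
       -3.91975798e-03,  1.11760971e-03]), 'effort': array([ 1.79211326e+00, -4.12723124e+01, -2.50023222e+01,  1.13946207e+00,
       -2.30396055e+00, -2.11624126e-02]), 'position': array([ 0.64855772, -0.00730053,  0.30881793]), 'ee_rot': array([0.00334086, 0.73771257, 0.67510586, 0.00103417]), 'contact_force': array([-5.2639923 , -3.28970558,  7.76361831]), 'moment': array([-0.38588548,  1.21675453, -0.05121879]), 'gripper_force': 41.12242877483368, 'width': 0.010127313181608958}
15 x [[12.4, -20.2, 16.5], [0.005, -0.002, 1.0]]
15 x [[21.3, 10.2, 16.6], [0.002, 0.005, -1.0]]
```

View pics/s4.png

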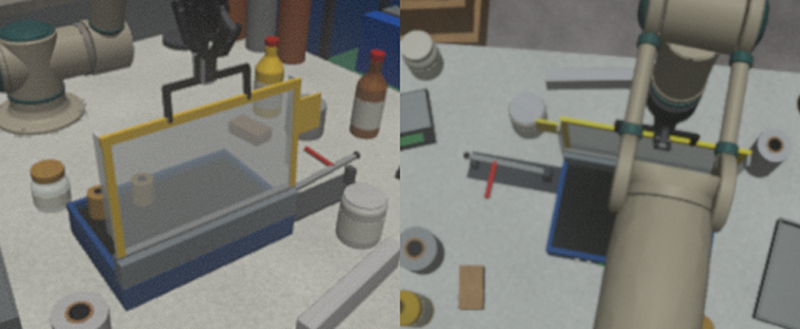

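Flap is up at about 1.48 rad, and the stay is still flat with its peg free. Next I release the bar and go over to the peg.

```bash
sed -i 's/^SL=.*/SL=np.array([.5721,.0008,-.093])/' h.py; python3 - <<'E'
from h import *
p,r=cur(); y=np.pi/2+SL[2]; g=s2w(-12,305,380)
leg(p+[0,0,.072],r,g,down(y+np.pi/2),15)
a=np.linspace(0,1.64,21); print(np.round(np.c_[110*np.diff(np.cos(a)),-110*np.diff(np.sin(a))],1).tolist())
E
```

```text
15 x [[21.2, 10.3, 0.0], [0.002, 0.005, -0.997]]
[[-0.4, -9.0], [-1.1, -8.9], [-1.8, -8.8], [-2.6, -8.6], [-3.3, -8.4], [-3.9, -8.1], [-4.6, -7.8], [-5.2, -7.4], [-5.8, -6.9], [-6.3, -6.4], [-6.8, -5.9], [-7.3, -5.3], [-7.7, -4.7], [-8.1, -4.0], [-8.4, -3.4], [-8.6, -2.7], [-8.8, -1.9], [-8.9, -1.2], [-9.0, -0.5], [-9.0, 0.3]]
```

```bash
python3 -m handwheel '[[[0,0,0],[0,0,0],0.2],[[0,0,0],[0,0,0],0.2],[[0,0,-36],[0,0,0],0.2],[[0,0,-36],[0,0,0],0.2],[[21.2,10.3,0],[0,0,-1],0.1],[[21.2,10.3,0],[0,0,-1],0.1],[[21.2,10.3,0],[0,0,-1],0.1],[[21.2,10.3,0],[0,0,-1],0.1],[[21.2,10.3,0],[0,0,-1],0.1],[[21.2,10.3,0],[0,0,-1],0.1],[[21.2,10.3,0],[0,0,-1],0.1],[[21.2,10.3,0],[0,0,-1],0.1],[[21.2,10.3,0],[0,0,-1],0.1],[[21.2,10.3,0],[0,0,-1],0.1],[[21.2,10.3,0],[0,0,-1],0.1],[[21.2,10.3,0],[0,0,-1],0.1],[[21.2,10.3,0],[0,0,-1],0.1],[[21.2,10.3,0],[0,0,-1],0.1],[[21.2,10.3,0],[0,0,-1],0.1],[[0,0,0],[0,0,0],0.1]]' 40;  python3 - <<'E'
from h import *
p,r=cur(); y=np.pi+SL[2]; g=s2w(-13,305,22); leg(p,r,g,down(y),8)
E
```

```text
clock: 11.6
position: [0.5867, 0.3082, 0.3764]
ee_rot: [0.001, 0.043, 0.999, 0.001]
contact_force: [0.3, 0.3, 0.5]
width: 0.0384
gripper_force: 0.0
8 x [[-0.1, -0.3, 44.3], [0.002, 0.002, 0.008]]
```

```bash
python3 -m handwheel '[[[0,-0.3,44],[0,0,0],0.1],[[0,-0.3,44],[0,0,0],0.1],[[0,-0.3,44],[0,0,0],0.1],[[0,-0.3,44],[0,0,0],0.1],[[0,-0.3,44],[0,0,0],0.1],[[0,-0.3,44],[0,0,0],0.1],[[0,-0.3,44],[0,0,0],0.1],[[0,0,44],[0,0,0],0.1],[[0,0,0],[0,0,0],0.1],[[0,0,0],[0,0,0],1],[[0,0,0],[0,0,0],1],[[0,0,0],[0,0,0],1]]' 40
```

```text
clock: 13.1
position: [0.5894, 0.3097, 0.0272]
ee_rot: [0.003, 0.045, 0.999, 0.005]
contact_force: [-0.1, 9.2, -0.7]
width: 0.0103
gripper_force: 38.9
```

```bash
python3 -m handwheel '[[[0,3,-9],[0,0,0],1],[[0,-0.1,-8.9],[0,0,0],1],[[0,-1.8,-8.8],[0,0,0],1],[[0,-2.6,-8.6],[0,0,0],1],[[0,-3.3,-8.4],[0,0,0],1],[[0,-3.9,-8.1],[0,0,0],1],[[0,-4.6,-7.8],[0,0,0],1],[[0,-5.2,-7.4],[0,0,0],1],[[0,-5.8,-6.9],[0,0,0],1],[[0,-6.3,-6.4],[0,0,0],1],[[0,-6.8,-5.9],[0,0,0],1],[[0,-7.3,-5.3],[0,0,0],1],[[0,-7.7,-4.7],[0,0,0],1],[[0,-8.1,-4],[0,0,0],1],[[0,-8.4,-3.4],[0,0,0],1],[[0,-8.6,-2.7],[0,0,0],1],[[0,-8.8,-1.9],[0,0,0],1],[[0,-8.9,-1.2],[0,0,0],1],[[0,-9,-0.5],[0,0,0],1],[[0,-9,0.3],[0,0,0],1]]' 40
```

```text
clock: 15.6
position: [0.5781, 0.195, 0.1314]
ee_rot: [0.0, 0.045, 0.999, 0.004]
contact_force: [7.4, 18.7, -19.6]
width: 0.0099
gripper_force: 39.0
```

```bash
python3 -m handwheel '[[[0,0,0],[0,0,0],0.3],[[0,0,0],[0,0,0],0.3],[[30,0,0],[0,0,0],0.3],[[30,0,0],[0,0,0],0.3],[[20,0,-50],[0,0,0],0.1],[[20,0,-50],[0,0,0],0],[[0,0,-50],[0,0,0],-0.4],[[9,-55,0],[0,0,0],-0.4],[[9,-55,0],[0,0,0],-0.4],[[9,-55,0],[0,0,0],-0.4],[[9,-55,0],[0,0,0],-0.4],[[9,-55,0],[0,0,0],-0.4],[[9,-55,0],[0,0,0],-0.4],[[9,-55,0],[0,0,0],-0.4],[[9,-55,0],[0,0,0],-0.4],[[9,-55,0],[0,0,0],-0.4],[[0,0,0],[0,0,0],-0.4]]' 40;  python3 - <<'E'
from h import *
im=vision.get_image("scene"); im2=vision.get_image("top")
cv2.imwrite("pics/s5.png",cv2.resize(np.hstack([im[100:330,120:400],im2[90:320,180:460]]),(800,329),interpolation=cv2.INTER_CUBIC))
s=readout.get_state(); print(s["position"],s["qpos"])
E
```

```text
clock: 17.73
position: [0.3521, -0.2889, 0.284]
ee_rot: [0.0, 0.047, 0.999, -0.001]
contact_force: [0.1, 1.6, 0.8]
width: 0.0596
gripper_force: 0.0
[ 0.35291845 -0.28526646  0.28388743] [-8.33690810e-01  5.34436155e-02  1.60061879e+00  4.30267549e-04
  1.48707887e+00 -2.31493596e+00]
```

View pics/s5.png

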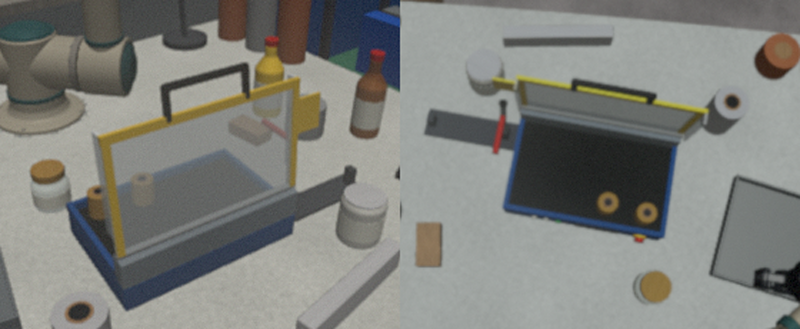

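Stay is upright under the ear, the flap is up, and the bay holds two reels, at (607,203) and (647,213) in the composite.

```bash
python3 - <<'E'
from h import *
np.set_printoptions(precision=4,suppress=True)
uv=np.array([[607.5,203],[647,213]]); uv=np.c_[180+(uv[:,0]-400)/1.4286,90+uv[:,1]/1.4286]
P=unproj(uv,.096); print(P,[ (R.from_euler("z",-SL[2]).apply(q-[SL[0],SL[1],0])) for q in P])
p,r=cur(); y=np.pi+SL[2]
# approach the -y reel first
g=np.r_[P[1][:2],.16]; leg(p,r,g,down(y),6); leg(g,down(y),np.r_[P[1][:2],.056],down(y),4)
E
```

```text
[[ 0.498  -0.0289  0.096 ]
 [ 0.4849 -0.1072  0.096 ]] [array([-0.071 , -0.0365,  0.096 ]), array([-0.0767, -0.1157,  0.096 ])]
6 x [[-19.2, 31.5, 20.7], [0.0, 0.001, 0.005]]
4 x [[0.0, -0.0, 26.0], [0.0, 0.0, 0.0]]
```

```bash
python3 -m handwheel '[[[-19.8,31.5,20.7],[0,0,0],-0.3],[[-19.8,31.5,20.7],[0,0,0],-0.3],[[-19.8,31.5,20.7],[0,0,0],-0.3],[[-19.8,31.5,20.7],[0,0,0],-0.3],[[-19.8,31.5,20.7],[0,0,0],-0.3],[[-19.8,31.5,20.7],[0,0,0],-0.3],[[0,0,10],[0,0,0],-0.3],[[0,0,0],[0,0,0],-0.3],[[0,0,0],[0,0,0],-0.3]]' 20;  python3 - <<'E'
from h import *
print(cur()[0])
im=vision.get_image("scene"); im2=vision.get_image("top")
a=cv2.resize(im[180:280,150:270],(720,600),interpolation=cv2.INTER_CUBIC); cv2.imwrite("pics/s6.png",a)
print(proj([[.49,-.107,.096],[.49,-.107,.05],[.501,-.029,.096]],"scene"),proj([[.49,-.107,.096],cur()[0]],"scene"))
E
```

```text
clock: 18.95
position: [0.4882, -0.1078, 0.1499]
ee_rot: [0.001, 0.044, 0.999, -0.0]
contact_force: [0.2, 0.7, -0.2]
width: 0.0552
gripper_force: 0.0
[ 0.48820348 -0.10778979  0.14994303]
[[188.07422712 234.29545909]
 [189.99293874 249.40179289]
 [218.23060286 224.64548526]] [[188.07422712 234.29545909]
 [184.89544594 215.35089886]]
```

View pics/s6.png

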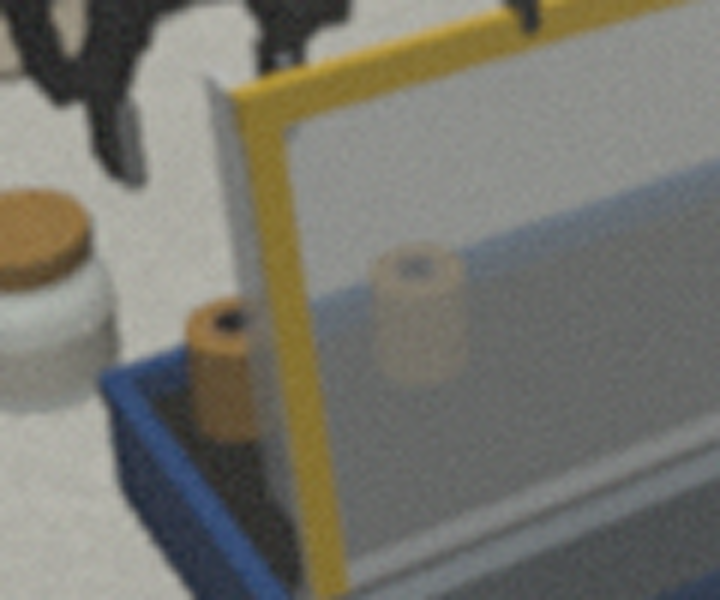

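Reel B's top is at (236,318) and reel A's at (418,263) in the crop, both matching my estimates to within 1.5 px. The gripper is above reel B, so I descend.

```bash
python3 -m handwheel '[[[0,1,30],[0,0,0],-0.3],[[0,1,30],[0,0,0],-0.3],[[0,1,30],[0,0,0],-0.3],[[0,0,0],[0,0,0],-0.3],[[0,0,0],[0,0,0],-0.1],[[0,0,0],[0,0,0],0],[[0,0,0],[0,0,0],0.04],[[0,0,0],[0,0,0],0.04]]' 20
```

```text
clock: 20.05
position: [0.4888, -0.1046, 0.0595]
ee_rot: [0.001, 0.044, 0.999, -0.0]
contact_force: [0.3, 0.2, -0.5]
width: 0.0407
gripper_force: 0.0
```

```bash
python3 -m handwheel '[[[0,0,0],[0,0,0],0.06],[[0,0,0],[0,0,0],0.06]]' 20;python3 -m handwheel '[[[0,0,0],[0,0,0],0.08],[[0,0,0],[0,0,0],0.08]]' 20
```

```text
clock: 20.3
position: [0.4886, -0.1046, 0.0591]
ee_rot: [0.0, 0.044, 0.999, -0.0]
contact_force: [-0.3, -0.6, 0.4]
width: 0.04
gripper_force: 0.3
clock: 20.55
position: [0.4887, -0.1046, 0.0592]
ee_rot: [0.0, 0.044, 0.999, -0.0]
contact_force: [-0.0, 0.6, 3.0]
width: 0.0395
gripper_force: 9.5
```

```bash
python3 -m handwheel '[[[0,0,-15],[0,0,0],0.08],[[0,0,-30],[0,0,0],0.08],[[0,0,-30],[0,0,0],0.08],[[0,0,-25],[0,0,0],0.08],[[0,0,0],[0,0,0],0.08]]' 20; python3 - <<'E'
from h import *
TR=[.4677,-.3764,-.2208]; g=place(TR,[0,-.045,.11])[0]; p,r=cur(); y=np.pi+SL[2]
print(g); leg(p,r,g,down(y),10); g2=g.copy(); g2[2]=.016; leg(g,down(y),g2,down(y),4)
E
```

```text
clock: 21.18
position: [0.4897, -0.1047, 0.1603]
ee_rot: [0.002, 0.044, 0.999, -0.0]
contact_force: [0.8, -0.5, -1.7]
width: 0.0391
gripper_force: 9.5
[ 0.45784454 -0.42030751  0.11      ]
10 x [[0.3, -31.7, 5.0], [-0.001, 0.004, 0.005]]
4 x [[0.0, -0.0, 23.5], [0.0, 0.0, 0.0]]
```

```bash
python3 -m handwheel '[[[0.3,-15,0],[0,0,0],0.08],[[0.3,-32,5],[0,0,0],0.08],[[0.3,-32,5],[0,0,0],0.08],[[0.3,-32,5],[0,0,0],0.08],[[0.3,-32,5],[0,0,0],0.08],[[0.3,-32,5],[0,0,0],0.08],[[0.3,-32,5],[0,0,0],0.08],[[0.3,-32,5],[0,0,0],0.08],[[0.3,-32,5],[0,0,0],0.08],[[0.3,-30,5],[0,0,0],0.08],[[0.3,-14,5],[0,0,0],0.08],[[0,0,0],[0,0,0],0.08],[[0,0,20],[0,0,0],0.08],[[0,0,30],[0,0,0],0.08],[[0,0,25],[0,0,0],0.08],[[0,0,10],[0,0,0],0.08],[[0,0,0],[0,0,0],0.08]]' 20
```

```text
clock: 23.3
position: [0.4575, -0.4169, 0.0237]
ee_rot: [-0.0, 0.044, 0.999, 0.001]
contact_force: [-0.5, -0.3, -0.4]
width: 0.0393
gripper_force: 9.5
```

```bash
python3 -m handwheel '[[[0,0,5],[0,0,0],0.08],[[0,0,4],[0,0,0],0.08],[[0,0,0],[0,0,0],0.08]]' 20
```

```text
clock: 23.68
position: [0.4575, -0.4179, 0.0151]
ee_rot: [0.0, 0.044, 0.999, -0.0]
contact_force: [-0.7, 0.4, -0.8]
width: 0.0399
gripper_force: 9.5
```

Next I release it, retreat and go over reel A.

```bash
python3 -m handwheel '[[[0,0,0.7],[0,0,0],0.06],[[0,0,0],[0,0,0],0],[[0,0,0],[0,0,0],-0.1],[[0,0,0],[0,0,0],-0.2],[[0,0,-30],[0,0,0],-0.2],[[0,0,-50],[0,0,0],-0.2],[[0,0,-55],[0,0,0],-0.2]]' 20; python3 - <<'E'
from h import *
im=vision.get_image("top"); 
cv2.imwrite("pics/s7.png",cv2.resize(im[130:330,270:490],(660,600),interpolation=cv2.INTER_CUBIC))
p,r=cur(); y=np.pi+SL[2]; print(p); leg(p,r,[.4995,-.029,.15],down(y),10)
print(proj([[.4575,-.418,.051],[.5,-.029,.096]]), proj([[.5,-.029,.096]],"scene"))
E
```

```text
clock: 24.55
position: [0.4571, -0.4175, 0.15]
ee_rot: [-0.001, 0.044, 0.999, 0.001]
contact_force: [0.6, -0.1, 0.3]
width: 0.0514
gripper_force: 0.0
[ 0.46050239 -0.42122159  0.15895405]
10 x [[-0.3, 39.4, 0.7], [-0.009, 0.009, 0.005]]
[[454.76622933 259.40744454]
 [325.32648556 231.39719902]] [[218.0078162  224.46134348]]
```

View pics/s7.png

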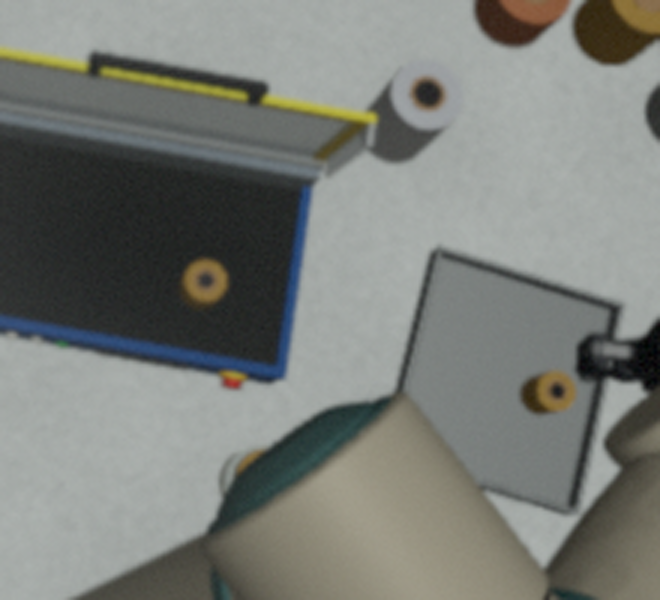

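Reel B stands in the tray at (555,392). Reel A is now at (205,280), about 4 cm from where it was, so it has been knocked. I'll recompute its position.

```bash
python3 - <<'E'
from h import *
P=unproj([[270+205.5/3,130+280.5/3]],.096)[0]; print(P, R.from_euler("z",-SL[2]).apply(P-[SL[0],SL[1],0]))
p,r=cur(); y=np.pi+SL[2]; leg(p,r,np.r_[P[:2],.15],down(y),10)
E
```

```text
[ 0.52560027 -0.06448865  0.096     ] [-0.04023569 -0.06932475  0.096     ]
10 x [[-3.3, 36.1, 0.7], [-0.009, 0.009, 0.005]]
```

```bash
python3 -m handwheel '[[[-3.3,36.1,0],[0,0,0],-0.25],[[-3.3,36.1,0],[0,0,0],-0.25],[[-3.3,36.1,0],[0,0,0],-0.25],[[-3.3,36.1,0],[0,0,0],-0.25],[[-3.3,36.1,0],[0,0,0],-0.25],[[-3.3,36.1,0],[0,0,0],-0.25],[[-3.3,36.1,0],[0,0,0],-0.25],[[-3.3,36.1,0],[0,0,0],-0.25],[[-3.3,36.1,0],[0,0,0],-0.25],[[-3.3,36.1,0],[0,0,0],-0.25],[[0,0,0],[0,-0.67,0],-0.25],[[0,0,0],[0,-0.67,0],-0.25],[[0,0,0],[0,0,0],-0.25]]' 20; python3 - <<'E'
from h import *
p,r=cur(); print(p, r.as_matrix()[:,2]); y=np.pi+SL[2]; leg(p,r,[.5245,-.0645,.062],r,3)
im=vision.get_image("scene"); cv2.imwrite("pics/s8.png",cv2.resize(im[140:290,140:340],(800,600),interpolation=cv2.INTER_CUBIC))
E
```

```text
clock: 26.22
position: [0.5205, -0.0607, 0.1492]
ee_rot: [0.069, 0.044, 0.997, -0.003]
contact_force: [0.1, 0.1, -0.0]
width: 0.0535
gripper_force: 0.0
[ 0.52050017 -0.06073373  0.1491878 ] [ 0.13818548 -0.01209489 -0.99033251]
3 x [[2.6, -1.1, 29.0], [0.0, 0.0, 0.0]]
```

View pics/s8.png

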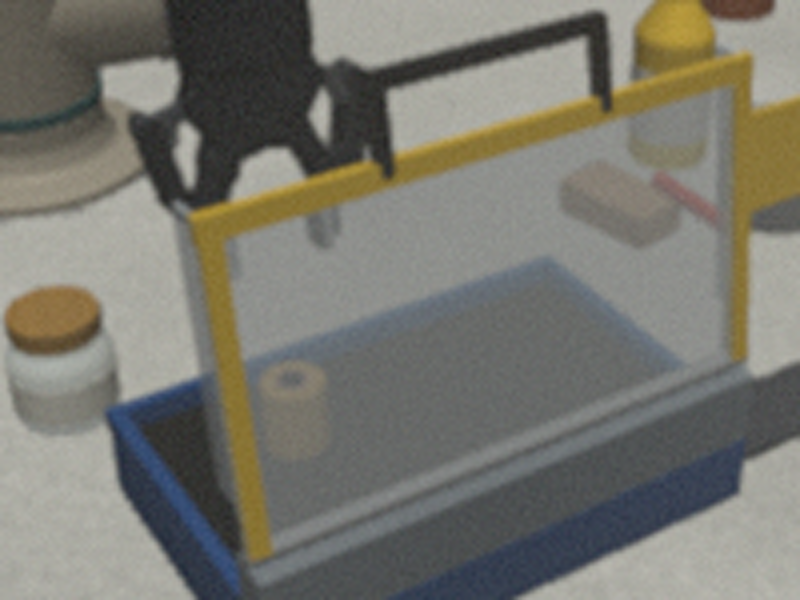

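The reel's top is at (293,380), i.e. (213,235) in the full frame. The flap is up and the stay set, with the red peg raised at (685,197).

```bash
python3 -c "
from h import *
print(proj([[.5245,-.0645,.096]],'scene'))"
python3 -m handwheel '[[[2.6,-1.1,29],[0,0,0],-0.25],[[2.6,-1.1,15],[0,0,0],-0.25]]' 20
```

```text
[[211.0868158  234.48081423]]
clock: 26.52
position: [0.5234, -0.0639, 0.1041]
ee_rot: [0.069, 0.044, 0.997, -0.003]
contact_force: [-0.3, 0.3, -0.4]
width: 0.0533
gripper_force: 0.0
```

```bash
python3 -m handwheel '[[[3,2,22],[0,0,0],-0.25],[[3,0,20],[0,0,0],-0.25],[[0,0,0],[0,0,0],-0.25],[[0,0,0],[0,0,0],-0.1],[[0,0,0],[0,0,0],0],[[0,0,0],[0,0,0],0.05],[[0,0,0],[0,0,0],0.07],[[0,0,0],[0,0,0],0.08],[[0,0,0],[0,0,0],0.08]]' 20
```

```text
clock: 27.65
position: [0.5235, -0.0617, 0.0633]
ee_rot: [0.071, 0.044, 0.997, -0.003]
contact_force: [-0.8, -0.0, 6.2]
width: 0.0396
gripper_force: 7.6
```

```bash
python3 -m handwheel '[[[-1.4,0,-10],[0,0,0],0.08],[[-4,0,-25],[0,0,0],0.08],[[-4,0,-30],[0,0,0],0.08],[[-4,0,-30],[0,0,0],0.08],[[0,0,0],[0,0.67,0],0.08],[[0,0,0],[0,0.67,0],0.08],[[0,0,0],[0,0,0],0.08]]' 20; python3 - <<'E'
from h import *
TR=[.4677,-.3764,-.2208]; g=place(TR,[0,.045,.11])[0]; p,r=cur(); y=np.pi+SL[2]
print(p,g); leg(p,r,g,down(y),8)
E
```

```text
clock: 28.52
position: [0.524, -0.0617, 0.1583]
ee_rot: [0.0, 0.044, 0.999, -0.0]
contact_force: [0.5, -1.1, -1.6]
width: 0.0396
gripper_force: 7.4
[ 0.52397971 -0.06168755  0.15825363] [ 0.47755546 -0.33249249  0.11      ]
8 x [[2.7, -34.2, 6.0], [-0.0, 0.0, 0.006]]
```

The reel was gripped with the tool tilted, so I put the same tilt back before placing it.

```bash
python3 -m handwheel '[[[1.3,-17,0],[0,0,0],0.08],[[2.7,-34,6],[0,0,0],0.08],[[2.7,-34,6],[0,0,0],0.08],[[2.7,-34,6],[0,0,0],0.08],[[2.7,-34,6],[0,0,0],0.08],[[2.7,-34,6],[0,0,0],0.08],[[2.7,-34,6],[0,0,0],0.08],[[2.7,-34,6],[0,0,0],0.08],[[1.4,-17,6],[0,0,0],0.08],[[0,0,0],[0,-0.67,0],0.08],[[0,0,0],[0,-0.67,0],0.08],[[4.2,0,30],[0,0,0],0.08],[[4.2,0,30],[0,0,0],0.08],[[2,0,15],[0,0,0],0.08],[[0,0,0],[0,0,0],0.08]]' 20
```

```text
clock: 30.4
position: [0.477, -0.3298, 0.0339]
ee_rot: [0.069, 0.044, 0.997, -0.002]
contact_force: [0.6, 0.4, -1.6]
width: 0.0396
gripper_force: 7.5
```

```bash
python3 -m handwheel '[[[1.4,0,10],[0,0,0],0.08],[[0.6,0,4.5],[0,0,0],0.08],[[0,0,0],[0,0,0],0.08]]' 20
```

```text
clock: 30.78
position: [0.4779, -0.3305, 0.0201]
ee_rot: [0.07, 0.044, 0.997, -0.003]
contact_force: [-0.0, -0.7, -1.3]
width: 0.0395
gripper_force: 7.5
```

```bash
python3 -m handwheel '[[[0.2,0,1.5],[0,0,0],0.08],[[0,0,0],[0,0,0],0.05],[[0,0,0],[0,0,0],0],[[0,0,0],[0,0,0],-0.15],[[0,0,0],[0,0,0],-0.2],[[-4,0,-25],[0,0,0],-0.2],[[-6,0,-45],[0,0,0],-0.2],[[-6,0,-45],[0,0,0],-0.2],[[0,0,-30],[0,0.67,0],-0.2],[[0,0,-50],[0,0.67,0],0],[[62,0,-20],[0,0,0],0],[[62,0,0],[0,0,0],0],[[0,0,0],[0,0,0],0]]' 20; python3 - <<'E'
from h import *
im=vision.get_image("scene"); im2=vision.get_image("top")
cv2.imwrite("pics/s9.png",cv2.resize(np.hstack([im[120:400,10:400],im2[90:370,150:540]]),(800,287),interpolation=cv2.INTER_CUBIC))
cv2.imwrite("pics/s9t.png",cv2.resize(im2[150:330,180:500],(800,450),interpolation=cv2.INTER_CUBIC))
print(cur()[0])
E
```

```text
clock: 32.4
position: [0.3454, -0.3178, 0.2339]
ee_rot: [-0.001, 0.045, 0.999, 0.0]
contact_force: [0.9, -0.2, 0.8]
width: 0.0426
gripper_force: 0.0
[ 0.34891466 -0.31939567  0.23395456]
```

View pics/s9.png

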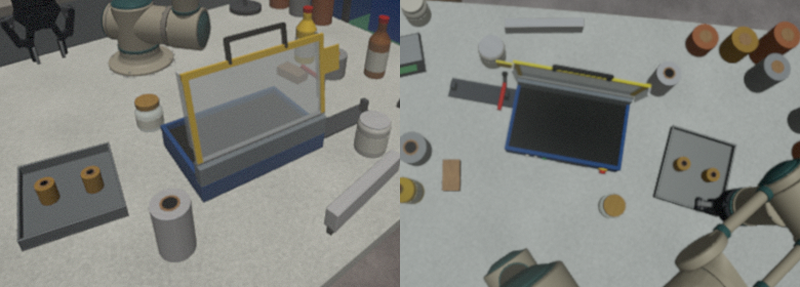

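Both reels stand upright in the tray, at (47,190) and (92,180) on the left and (682,163) and (711,174) on the right. The bay is empty and the flap is propped.

```bash
python3 - <<'E'
from h import *
for a in(1.3,1.35,1.4): b=s2w(95-230*np.cos(a),0,105+230*np.sin(a)); print(a,b,proj([b]),proj([b],"scene"))
a=1.3; b=s2w(95-230*np.cos(a),0,105+230*np.sin(a)); p,r=cur(); y=np.pi/2+SL[2]
leg(p,r,b+[0,0,.075],down(y),15)
a=np.linspace(1.3,1.5,7); print(np.round(np.c_[-230*np.diff(np.cos(a)),-230*np.diff(np.sin(a))],1).tolist())
E
```

```text
1.3 [ 0.60543061 -0.00230871  0.32661838] [[327.91571902 168.93926527]] [[251.24969328 149.97530771]]
1.35 [ 0.61653561 -0.00334447  0.32941637] [[328.78803368 164.03425042]] [[254.18180653 150.67230434]]
1.4 [ 0.62776596 -0.00439191  0.33165344] [[329.63727812 159.16037442]] [[257.21919331 151.67010601]]
15 x [[4.3, 29.9, -11.2], [0.0, 0.001, 1.002]]
[[7.4, -1.9], [7.5, -1.7], [7.5, -1.4], [7.6, -1.2], [7.6, -0.9], [7.6, -0.7]]
```

View pics/s9t.png

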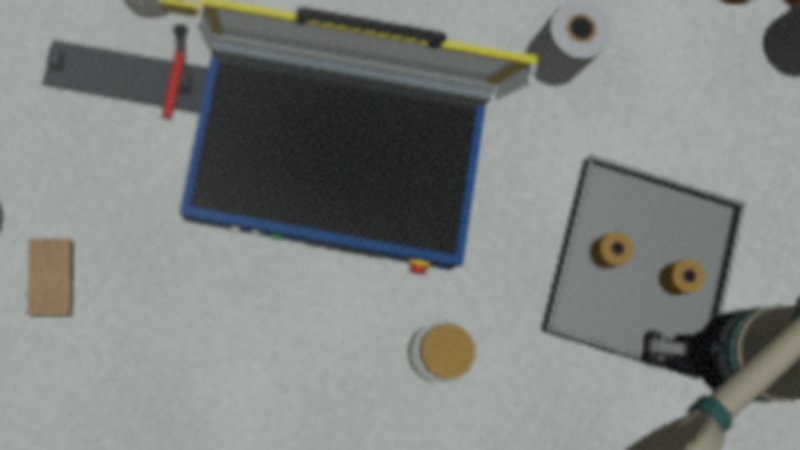

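Bar is at (371,27) in the crop, so the flap is around 1.33–1.38 by this model. I'll aim for the 1.35 position.

```bash
python3 - <<'E'
from h import *
a=1.35; b=s2w(95-230*np.cos(a),0,105+230*np.sin(a)); p,r=cur(); y=np.pi/2+SL[2]
leg(p+[0,0,.17],r,b+[0,0,.072],down(y),15); print(b)
E
```

```text
15 x [[3.7, 30.4, 0.2], [0.0, 0.001, 1.002]]
[ 0.61653561 -0.00334447  0.32941637]
```

```bash
python3 -m handwheel '[[[0,0,-57],[0,0,0],-0.18],[[0,0,-57],[0,0,0],-0.18],[[0,0,-56],[0,0,0],-0.18],[[3.7,30.4,0.2],[0,0,1],-0.18],[[3.7,30.4,0.2],[0,0,1],-0.18],[[3.7,30.4,0.2],[0,0,1],-0.18],[[3.7,30.4,0.2],[0,0,1],-0.18],[[3.7,30.4,0.2],[0,0,1],-0.18],[[3.7,30.4,0.2],[0,0,1],-0.18],[[3.7,30.4,0.2],[0,0,1],-0.18],[[3.7,30.4,0.2],[0,0,1],-0.18],[[3.7,30.4,0.2],[0,0,1],-0.18],[[3.7,30.4,0.2],[0,0,1],-0.18],[[3.7,30.4,0.2],[0,0,1],-0.18],[[3.7,30.4,0.2],[0,0,1],-0.18],[[3.7,30.4,0.2],[0,0,1],-0.18],[[3.7,30.4,0.2],[0,0,1],-0.18],[[3.7,30.4,0.2],[0,0,1],-0.18],[[0,0,0],[0,0,0],-0.18]]' 40; python3 - <<'E'
from h import *
p,r=cur(); y=np.pi/2+SL[2]; leg(p,r,[.6165,-.0033,.299],down(y),5)
im=vision.get_image("scene"); cv2.imwrite("pics/s10.png",cv2.resize(im[100:250,160:360],(800,600),interpolation=cv2.INTER_CUBIC)); print(readout.get_state()["position"])
E
```

```text
clock: 34.88
position: [0.6184, -0.0015, 0.398]
ee_rot: [-0.001, 0.737, 0.676, -0.001]
contact_force: [-0.5, 0.0, -0.9]
width: 0.0505
gripper_force: 0.0
5 x [[-0.4, -0.3, 19.8], [-0.004, -0.001, 0.014]]
[ 0.6169013  -0.00181145  0.39879795]
```

View pics/s10.png

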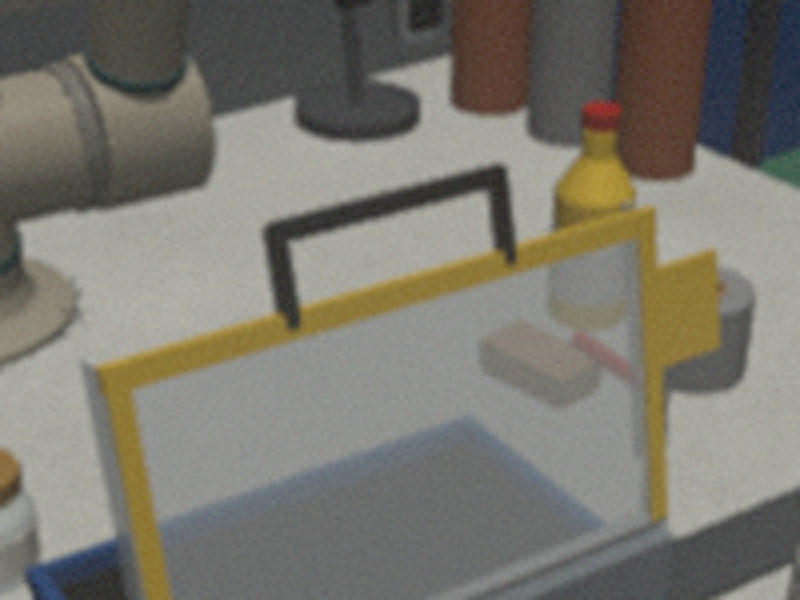

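The bar is at (385,205) in this crop, but the gripper, reported directly above it, isn't visible. The frame may be stale, so I'll check that numerically.

```bash
python3 - <<'E'
from h import *
s=readout.get_state(); print(s["clock"],s["position"],s["qpos"],proj([s["position"]],"scene"),proj([s["position"]]))
old=cv2.imread("pics/s10.png").astype(float); o9=cv2.imread("pics/s9t.png").astype(float)
for i in range(2):
    im=vision.get_image("scene"); n=cv2.resize(im[100:250,160:360],(800,600),interpolation=cv2.INTER_CUBIC)
    im2=vision.get_image("top"); n2=cv2.resize(im2[150:330,180:500],(800,450),interpolation=cv2.INTER_CUBIC)
    d=np.abs(n-old).mean(2); print(d.mean(),(cv2.blur(d,(9,9))>40).mean(), (cv2.blur(np.abs(n2-o9).mean(2),(9,9))>40).mean(), readout.get_state()["clock"])
cv2.imwrite("pics/s11.png",np.hstack([cv2.resize(im[40:250,130:410],(400,300)),cv2.resize(im2[60:270,180:460],(400,300))]))
E
```

```text
34.925 [ 0.6169013  -0.00181145  0.39879795] [-1.15760228e-01  3.08595981e-01  1.00537945e+00  1.44346966e-04
  1.82995213e+00 -3.02240053e-02] [[254.65155151 117.06445952]] [[331.95740574 153.41899613]]
2.3083159722222217 0.0 0.17986666666666667 35.025
2.387706944444445 0.0 0.1781111111111111 35.125
```

The top view has changed with the move, but the scene camera's frame is frozen at the pose from before it. From here I rely on the top camera and the arm's own readings.

```bash
python3 -m handwheel '[[[0,0,25],[0,0,0],-0.18],[[0,0,25],[0,0,0],-0.18],[[0,0,25],[0,0,0],-0.18],[[0,0,25],[0,0,0],-0.18],[[0,0,0],[0,0,0],0.4],[[0,0,0],[0,0,0],1],[[0,0,0],[0,0,0],1],[[0,0,0],[0,0,0],1]]' 40
```

```text
clock: 36.12
position: [0.6158, -0.0029, 0.3022]
ee_rot: [0.001, 0.738, 0.675, 0.001]
contact_force: [-0.6, 0.0, 5.0]
width: 0.0099
gripper_force: 39.5
```

```bash
python3 -m handwheel '[[[0,5.8,-1.6],[0,0,0],1],[[0,5.8,-1.4],[0,0,0],1],[[0,5.8,-1.2],[0,0,0],1],[[0,5.8,-1],[0,0,0],1],[[0,5.8,-0.8],[0,0,0],1],[[0,5.8,-0.4],[0,0,0],1],[[0,0,0],[0,0,0],1]]' 40; python3 - <<'E'
from h import *
p,r=cur(); y=np.pi/2+SL[2]; print(p)
g=s2w(-75,195,380); leg(p+[0,0,.072],r,g,down(y+np.pi/2),15)
E
```

```text
clock: 37.0
position: [0.6484, -0.0061, 0.3076]
ee_rot: [-0.001, 0.738, 0.675, -0.002]
contact_force: [-6.8, -0.5, 6.0]
width: 0.0105
gripper_force: 39.5
[ 0.6484425  -0.00605009  0.30760251]
15 x [[18.2, 1.3, -0.0], [-0.002, -0.002, -0.997]]
```

```bash
python3 -m handwheel '[[[0,0,0],[0,0,0],0.2],[[0,0,0],[0,0,0],0.2],[[0,0,-36],[0,0,0],0.2],[[0,0,-36],[0,0,0],0.2],[[18.2,1.3,0],[0,0,-1],0.2],[[18.2,1.3,0],[0,0,-1],0.2],[[18.2,1.3,0],[0,0,-1],0.2],[[18.2,1.3,0],[0,0,-1],0.2],[[18.2,1.3,0],[0,0,-1],0.2],[[18.2,1.3,0],[0,0,-1],0.2],[[18.2,1.3,0],[0,0,-1],0.2],[[18.2,1.3,0],[0,0,-1],0.2],[[18.2,1.3,0],[0,0,-1],0.2],[[18.2,1.3,0],[0,0,-1],0.2],[[18.2,1.3,0],[0,0,-1],0.2],[[18.2,1.3,0],[0,0,-1],0.2],[[18.2,1.3,0],[0,0,-1],0.2],[[18.2,1.3,0],[0,0,-1],0.2],[[18.2,1.3,0],[0,0,-1],0.2]]' 40; python3 - <<'E'
from h import *
p,r=cur(); y=np.pi+SL[2]; print(p); leg(p,r,[.518,.2006,.131],down(y),5)
E
```

```text
clock: 39.38
position: [0.5163, 0.2018, 0.3786]
ee_rot: [0.0, 0.042, 0.999, 0.0]
contact_force: [0.7, -0.3, -0.1]
width: 0.0343
gripper_force: 0.0
[0.5162738  0.20184304 0.37857684]
5 x [[-0.4, -0.2, 49.5], [0.001, 0.001, 0.017]]
```

```bash
python3 -m handwheel '[[[0,0,49.5],[0,0,0],0.2],[[0,0,49.5],[0,0,0],0.2],[[0,0,49.5],[0,0,0],0.2],[[0,0,49.5],[0,0,0],0.2],[[0,0,49.5],[0,0,0],0.2],[[0,0,0],[0,0,0],0.2],[[-30,0,0],[0,0,0],0.2],[[-30,0,0],[0,0,0],0.2],[[0,0,0],[0,0,0],1],[[0,0,0],[0,0,0],1],[[0,0,0],[0,0,0],1]]' 40
```

```text
clock: 40.75
position: [0.5786, 0.1962, 0.1336]
ee_rot: [0.004, 0.044, 0.999, 0.0]
contact_force: [5.5, -2.2, 3.4]
width: 0.0097
gripper_force: 39.2
```

```bash
python3 -m handwheel '[[[0,8,0],[0,0,0],1],[[0,9,0.5],[0,0,0],1],[[0,8.9,1.2],[0,0,0],1],[[0,8.8,1.9],[0,0,0],1],[[0,8.6,2.7],[0,0,0],1],[[0,8.4,3.4],[0,0,0],1],[[0,8.1,4],[0,0,0],1],[[0,7.7,4.7],[0,0,0],1],[[0,7.3,5.3],[0,0,0],1],[[0,6.8,5.9],[0,0,0],1],[[0,6.3,6.4],[0,0,0],1],[[0,5.8,6.9],[0,0,0],1],[[0,5.2,7.4],[0,0,0],1],[[0,4.6,7.8],[0,0,0],1],[[0,3.9,8.1],[0,0,0],1],[[0,3.3,8.4],[0,0,0],1],[[0,2.2,8.6],[0,0,0],1],[[0,1.2,8.8],[0,0,0],1],[[0,0.5,8.9],[0,0,0],1],[[0,0,7],[0,0,0],1]]' 40
```

```text
clock: 43.25
position: [0.5857, 0.3103, 0.0311]
ee_rot: [0.001, 0.044, 0.999, 0.0]
contact_force: [-16.8, -7.2, 62.2]
width: 0.0001
gripper_force: 31.9
```

The fingers slipped off the peg at the bottom stop and are pressing on it, so I back off upwards.

```bash
python3 -m handwheel '[[[0,0,-20],[0,0,0],1],[[0,0,-60],[0,0,0],0.6],[[0,0,-60],[0,0,0],0.2],[[30,0,-60],[0,0,0],0.2],[[50,0,-60],[0,0,0],0.2],[[60,0,-60],[0,0,0],0.2],[[60,0,0],[0,0,0],0.2],[[0,0,0],[0,0,0],0.2]]' 40; python3 - <<'E'
from h import *
im=vision.get_image("top"); cv2.imwrite("pics/s12.png",im)
hsv=cv2.cvtColor(im,cv2.COLOR_BGR2HSV); m=((hsv[...,0]<8)|(hsv[...,0]>172))&(hsv[...,1]>130)&(hsv[...,2]>80)
ys,xs=np.where(m[150:230,180:260]); print(len(xs),xs.min()+180,xs.max()+180,ys.min()+150,ys.max()+150, [(xs[ys==ys.min()].mean()+180),(xs[ys==ys.max()].mean()+180)])
for a in(0,.1,.2): print(a,proj([s2w(-25,195+110*np.cos(a),50+110*np.sin(a)),s2w(55,195+110*np.cos(a),50+110*np.sin(a))]).ravel())
t=cv2.imread("pics/top0.png"); t=cv2.resize(t,(560,420),interpolation=cv2.INTER_AREA)
hsv=cv2.cvtColor(t,cv2.COLOR_BGR2HSV); m=((hsv[...,0]<8)|(hsv[...,0]>172))&(hsv[...,1]>130)&(hsv[...,2]>80)
ys,xs=np.where(m[150:230,180:260]); print(len(xs),xs.min()+180,xs.max()+180,ys.min()+150,ys.max()+150)
print(readout.get_state()["position"])
E
```

```text
clock: 44.25
position: [0.4104, 0.3251, 0.3125]
ee_rot: [-0.0, 0.042, 0.999, 0.0]
contact_force: [1.2, -0.4, 0.3]
width: 0.0342
gripper_force: 0.0
54 211 217 175 198 [np.float64(216.0), np.float64(211.0)]
0 [211.73151891 198.97000974 217.42973185 173.49093735]
0.1 [211.34444642 198.09959745 217.09896871 172.41382958]
0.2 [211.32213821 197.28828624 217.12876458 171.39200603]
56 210 216 174 196
[0.41280745 0.32515265 0.31203033]
```

```bash
python3 - <<'E'
from h import *
im=cv2.imread("pics/s12.png"); n=cv2.resize(im[120:300,180:420],(800,600),interpolation=cv2.INTER_CUBIC); o=cv2.imread("pics/t1.png")
f=lambda q,a:np.float32(cv2.cvtColor(q,cv2.COLOR_BGR2GRAY)[a]); 
for nm,a in(("stay",np.s_[130:280,40:190]),("control carton",np.s_[400:540,20:120])): print(nm,cv2.phaseCorrelate(f(o,a),f(n,a),cv2.createHanningWindow(f(o,a).shape[::-1],cv2.CV_32F)))
cv2.imwrite("pics/s12c.png",np.hstack([o[80:330,20:340],n[80:330,20:340]]))
a=1.44; b=s2w(95-230*np.cos(a),0,105+230*np.sin(a)); p,r=cur(); y=np.pi/2+SL[2]; print(b,proj([b]))
leg(p+[0,0,.09],r,b+[0,0,.072],down(y),15)
E
```

```text
stay ((0.028431940681372225, -0.050986151136143576), 0.28018426683213976)
control carton ((0.08315592172971265, -0.10120323812520837), 0.40185359610451593)
[ 0.63682165 -0.00523653  0.33303542] [[330.29761362 155.2979599 ]]
15 x [[-29.2, -4.5, -0.2], [0.0, 0.0, 1.005]]
```

View pics/s12c.png

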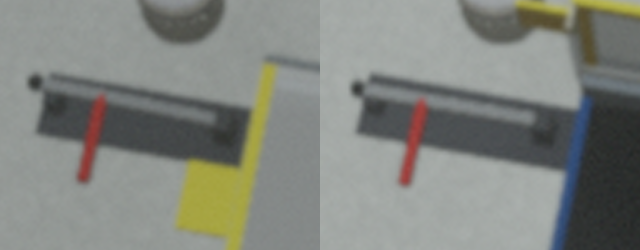

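The stay is exactly where it was at the start: the red peg is in the same place in both halves and the registration shift is under 0.1 px. Now I grip the bar to shut the flap.

```bash
python3 -m handwheel '[[[0,0,-45],[0,0,0],-0.18],[[0,0,-45],[0,0,0],-0.18],[[-29.2,-4.5,0],[0,0,1],-0.18],[[-29.2,-4.5,0],[0,0,1],-0.18],[[-29.2,-4.5,0],[0,0,1],-0.18],[[-29.2,-4.5,0],[0,0,1],-0.18],[[-29.2,-4.5,0],[0,0,1],-0.18],[[-29.2,-4.5,0],[0,0,1],-0.18],[[-29.2,-4.5,0],[0,0,1],-0.18],[[-29.2,-4.5,0],[0,0,1],-0.18],[[-29.2,-4.5,0],[0,0,1],-0.18],[[-29.2,-4.5,0],[0,0,1],-0.18],[[-29.2,-4.5,0],[0,0,1],-0.18],[[-29.2,-4.5,0],[0,0,1],-0.18],[[-29.2,-4.5,0],[0,0,1],-0.18],[[-29.2,-4.5,0],[0,0,1],-0.18],[[-29.2,-4.5,0],[0,0,1],-0.18],[[0,0,0],[0,0,0],-0.18]]' 40; python3 - <<'E'
from h import *
p,r=cur(); y=np.pi/2+SL[2]; print(p); leg(p,r,[.633,-.005,.301],down(y),4)
E
```

```text
clock: 46.55
position: [0.6398, -0.008, 0.4001]
ee_rot: [-0.0, 0.739, 0.674, -0.001]
contact_force: [0.5, 1.4, 0.4]
width: 0.0501
gripper_force: 0.0
[ 0.63979484 -0.00798096  0.40008778]
4 x [[0.6, -1.7, 24.8], [-0.004, 0.002, 0.003]]
```

```bash
python3 -m handwheel '[[[0.6,-1.7,25],[0,0,0],-0.18],[[0.6,-1.7,25],[0,0,0],-0.18],[[0.6,-1.7,25],[0,0,0],-0.18],[[0.6,-1.7,25],[0,0,0],-0.18],[[0,0,0],[0,0,0],0.4],[[0,0,0],[0,0,0],1],[[0,0,0],[0,0,0],1],[[0,0,0],[0,0,0],1]]' 40; python3 - <<'E'
from h import *
p,r=cur(); u=R.from_euler("z",-SL[2]).apply(p-[SL[0],SL[1],0]); c=(.095-u[0])/.23; a0=np.arccos(c); print(p,u,a0, p[2]-.105-.23*np.sin(a0))
a=np.linspace(a0,0.03,39); print(np.round(np.c_[-230*np.diff(np.cos(a)),-230*np.diff(np.sin(a))],1).tolist())
E
```

```text
clock: 47.55
position: [0.6325, -0.0017, 0.302]
ee_rot: [-0.0, 0.737, 0.675, 0.0]
contact_force: [1.0, 0.3, -3.7]
width: 0.0103
gripper_force: 39.1
[ 0.63247889 -0.00167603  0.30195765] [0.06034791 0.00314182 0.30195765] 1.41955919368619 -0.030417004451763485
[[-8.3, 1.4], [-8.2, 1.7], [-8.2, 2.0], [-8.1, 2.3], [-8.0, 2.6], [-7.9, 2.9], [-7.8, 3.2], [-7.7, 3.5], [-7.5, 3.7], [-7.4, 4.0], [-7.2, 4.3], [-7.1, 4.6], [-6.9, 4.8], [-6.7, 5.1], [-6.5, 5.3], [-6.3, 5.5], [-6.1, 5.8], [-5.9, 6.0], [-5.7, 6.2], [-5.5, 6.4], [-5.2, 6.6], [-5.0, 6.8], [-4.7, 7.0], [-4.5, 7.1], [-4.2, 7.3], [-3.9, 7.4], [-3.7, 7.6], [-3.4, 7.7], [-3.1, 7.8], [-2.8, 7.9], [-2.5, 8.0], [-2.2, 8.1], [-1.9, 8.2], [-1.6, 8.3], [-1.3, 8.3], [-1.0, 8.3], [-0.7, 8.4], [-0.4, 8.4]]
```

```bash
python3 -m handwheel '[[[0,-8.3,1.4],[0,0,0],1],[[0,-8.2,1.7],[0,0,0],1],[[0,-8.2,2],[0,0,0],1],[[0,-8.1,2.3],[0,0,0],1],[[0,-8,2.6],[0,0,0],1],[[0,-7.9,2.9],[0,0,0],1],[[0,-7.8,3.2],[0,0,0],1],[[0,-7.7,3.5],[0,0,0],1],[[0,-7.5,3.7],[0,0,0],1],[[0,-7.4,4],[0,0,0],1],[[0,-7.2,4.3],[0,0,0],1],[[0,-7.1,4.6],[0,0,0],1],[[0,-6.9,4.8],[0,0,0],1],[[0,-6.7,5.1],[0,0,0],1],[[0,-6.5,5.3],[0,0,0],1],[[0,-6.3,5.5],[0,0,0],1],[[0,-6.1,5.8],[0,0,0],1],[[0,-5.9,6],[0,0,0],1],[[0,-5.7,6.2],[0,0,0],1],[[0,-5.5,6.4],[0,0,0],1]]' 40
```

```text
clock: 50.05
position: [0.491, 0.0122, 0.2221]
ee_rot: [0.001, 0.738, 0.675, 0.003]
contact_force: [4.5, 4.5, 3.2]
width: 0.0099
gripper_force: 42.2
```

```bash
python3 -m handwheel '[[[0,-5.2,6.6],[0,0,0],1],[[0,-5,6.8],[0,0,0],1],[[0,-4.7,7],[0,0,0],1],[[0,-4.5,7.1],[0,0,0],1],[[0,-4.2,7.3],[0,0,0],1],[[0,-3.9,7.4],[0,0,0],1],[[0,-3.7,7.6],[0,0,0],1],[[0,-3.4,7.7],[0,0,0],1],[[0,-3.1,7.8],[0,0,0],1],[[0,-2.8,7.9],[0,0,0],1],[[0,-2.5,8],[0,0,0],1],[[0,-2.2,8.1],[0,0,0],1],[[0,-1.9,8.2],[0,0,0],1],[[0,-1.6,8.3],[0,0,0],1]]' 40
```

```text
clock: 51.8
position: [0.4406, 0.0171, 0.1154]
ee_rot: [-0.001, 0.738, 0.675, 0.001]
contact_force: [-0.8, 7.0, 4.9]
width: 0.0107
gripper_force: 45.1
```

```bash
python3 -m handwheel '[[[0,-1.2,8.3],[0,0,0],1],[[0,-0.8,8.3],[0,0,0],1],[[0,-0.5,8],[0,0,0],1],[[0,0,7],[0,0,0],1],[[0,0,3],[0,0,0],1],[[0,0,0],[0,0,0],1]]' 40
```

```text
clock: 52.55
position: [0.4362, 0.0175, 0.0796]
ee_rot: [-0.003, 0.738, 0.675, -0.0]
contact_force: [-0.5, 7.5, -1.6]
width: 0.0103
gripper_force: 45.5
```

```bash
python3 -m handwheel '[[[0,0,2],[0,0,0],1],[[0,0,2],[0,0,0],1],[[0,0,0],[0,0,0],1]]' 40; python3 -m handwheel '[[[0,0,2],[0,0,0],1],[[0,0,1],[0,0,0],1],[[0,0,0],[0,0,0],1]]' 40
```

```text
clock: 52.92
position: [0.4361, 0.0175, 0.0757]
ee_rot: [-0.003, 0.738, 0.675, -0.0]
contact_force: [-1.4, 8.1, -1.2]
width: 0.0103
gripper_force: 45.6
clock: 53.3
position: [0.436, 0.0175, 0.0728]
ee_rot: [-0.003, 0.738, 0.675, -0.0]
contact_force: [-1.2, 6.7, -0.6]
width: 0.0101
gripper_force: 45.7
```

```bash
python3 -m handwheel '[[[0,0,1.5],[0,0,0],1],[[0,0,1.5],[0,0,0],1],[[0,0,0],[0,0,0],1]]' 40; python3 -m handwheel '[[[0,0,1.5],[0,0,0],1],[[0,0,1.5],[0,0,0],1],[[0,0,0],[0,0,0],1]]' 40
```

```text
clock: 53.68
position: [0.436, 0.0175, 0.0698]
ee_rot: [-0.003, 0.738, 0.675, -0.0]
contact_force: [-1.7, 7.4, -0.8]
width: 0.0102
gripper_force: 45.7
clock: 54.05
position: [0.4359, 0.0175, 0.0684]
ee_rot: [-0.003, 0.738, 0.675, -0.0]
contact_force: [-5.4, 8.8, 13.9]
width: 0.0103
gripper_force: 47.5
```

```bash
python3 -m handwheel '[[[0,0,-1.5],[0,0,0],0.2],[[0,0,0],[0,0,0],0.15],[[0,0,0],[0,0,0],0.15],[[0,0,-30],[0,0,0],0.15],[[0,0,-60],[0,0,0],0.15],[[0,0,-60],[0,0,0],0.15],[[-53,15,0],[0,0,0.95],0],[[-53,15,0],[0,0,0.95],0],[[-53,15,0],[0,0,0.95],0],[[-53,15,0],[0,0,0.95],0],[[-53,15,0],[0,0,0.95],0],[[-53,15,0],[0,0,0.95],0],[[-53,15,0],[0,0,0.95],0],[[-53,15,0],[0,0,0.95],0],[[-53,15,0],[0,0,0.95],0],[[-53,15,0],[0,0,0.95],0],[[-53,15,0],[0,0,0.95],0],[[0,0,0],[0,0,0],0]]' 40; python3 - <<'E'
from h import *
im=vision.get_image("top"); cv2.imwrite("pics/s13.png",im)
n=cv2.resize(im,(784,588),interpolation=cv2.INTER_CUBIC); o=cv2.imread("pics/top0.png")
f=lambda q,a:np.float32(cv2.cvtColor(q,cv2.COLOR_BGR2GRAY)[a])
for nm,a in dict(stay=np.s_[225:290,265:340],flapfree=np.s_[310:370,345:530],ear=np.s_[260:305,330:370],carton=np.s_[335:395,260:300],pot=np.s_[165:220,310:360],wide=np.s_[300:355,195:255],yel=np.s_[360:410,185:250],brn=np.s_[250:305,145:210],tall=np.s_[205:262,540:600],jar=np.s_[385:430,475:525]).items():
    w=f(o,a); print(nm,np.round(cv2.phaseCorrelate(w,f(n,a),cv2.createHanningWindow(w.shape[::-1],cv2.CV_32F))[0],2),round(float(np.abs(cv2.blur(w,(3,3))-cv2.blur(f(n,a),(3,3))).max()),0))
hsv=cv2.cvtColor(im,cv2.COLOR_BGR2HSV); m=np.uint8((hsv[...,0]>8)&(hsv[...,0]<25)&(hsv[...,1]>110)&(hsv[...,2]>60)); m[:, :400]=0;m[:210]=0;m[300:]=0
k,_,st,ce=cv2.connectedComponentsWithStats(m); print([(s[4],c.round(0)) for s,c in zip(st[1:],ce[1:]) if s[4]>20], proj([[.4575,-.418,.051],[.478,-.3305,.051]]))
E
```

```text
clock: 56.3
position: [0.26, -0.5365, 0.2174]
ee_rot: [-0.0, 0.982, 0.19, -0.001]
contact_force: [0.8, 1.4, 0.3]
width: 0.0428
gripper_force: 0.0
stay [1.23 0.45] 61.0
flapfree [0.01 0.04] 16.0
ear [-0.13  0.4 ] 153.0
carton [0.03 0.09] 154.0
pot [0.03 0.01] 5.0
wide [0.   0.06] 4.0
yel [-0.02  0.01] 5.0
brn [ 0.03 -0.03] 5.0
tall [-0.03  0.03] 4.0
jar [0.11 0.4 ] 155.0
[(np.int32(105), array([557., 232.])), (np.int32(111), array([425., 249.])), (np.int32(113), array([454., 260.])), (np.int32(255), array([554., 268.]))] [[454.76622933 259.40744454]
 [425.82873697 250.08132848]]
```

```bash
python3 - <<'E'
from h import *
im=cv2.imread("pics/s13.png"); n=cv2.resize(im,(784,588),interpolation=cv2.INTER_CUBIC); o=cv2.imread("pics/top0.png")
d=cv2.blur(np.abs(n.astype(float)-o).max(2),(3,3)); m=np.uint8(d>30)
k,_,st,ce=cv2.connectedComponentsWithStats(m)
for s,c in zip(st[1:],ce[1:]):
    if s[4]>15: x,y=c.astype(int); print(s.tolist(),"old",o[y,x].tolist(),"new",n[y,x].tolist())
im3=vision.get_image("top"); print("repeat",np.abs(cv2.blur(im3,(3,3)).astype(float)-cv2.blur(im,(3,3))).max())
E
```

```text
[272, 232, 6, 6, 24] old [71, 74, 71] new [141, 145, 139]
[582, 340, 24, 21, 389] old [111, 112, 108] new [64, 94, 116]
[621, 356, 25, 20, 396] old [108, 111, 105] new [54, 96, 118]
[451, 439, 333, 149, 19927] old [116, 131, 134] new [113, 130, 134]
[411, 454, 40, 17, 426] old [64, 63, 50] new [149, 151, 146]
[358, 459, 34, 104, 1343] old [148, 152, 147] new [95, 108, 111]
[388, 468, 39, 54, 851] old [106, 121, 124] new [63, 73, 74]
[380, 474, 27, 53, 321] old [83, 96, 98] new [102, 115, 118]
[444, 528, 10, 26, 125] old [80, 92, 96] new [120, 135, 139]
repeat 41.0
```

```bash
python3 - <<'E'
from h import *
for nm in("top0","s12","s13"):
    q=cv2.imread(f"pics/{nm}.png"); 
    if q.shape[1]==560: q=cv2.resize(q,(784,588),interpolation=cv2.INTER_CUBIC)
    g=255-cv2.cvtColor(q,cv2.COLOR_BGR2GRAY)[226:250,264:286].astype(float); hs=cv2.cvtColor(q,cv2.COLOR_BGR2HSV)
    w=np.clip(g-140,0,None)*(np.arange(22)<16); Y,X=np.mgrid[:24,:22]
    m=((hs[...,0]<8)|(hs[...,0]>172))&(hs[...,1]>120); m=m[235:285,285:315]; ys,xs=np.where(m)
    print(nm,"tip",(w*X).sum()/w.sum()+264,(w*Y).sum()/w.sum()+226,"peg",xs.mean()+285,ys.mean()+235,ys.min()+235,ys.max()+235,len(xs))
for a in(-.05,0,.05,.1,.2): print(a,1.4*proj([s2w(55,195+174*np.cos(a),50+174*np.sin(a)),s2w(15,195+110*np.cos(a),50+110*np.sin(a))]).ravel().round(1))
E
```

```text
top0 tip 276.1307154384077 238.6659494351802 peg 298.8396946564886 258.30534351145036 243 276 131
s12 tip 276.7570093457944 240.62956669498726 peg 299.5546218487395 259.453781512605 245 277 119
s13 tip 276.84238488783944 240.6487603305785 peg 299.552 259.632 245 277 125
-0.05 [276.36 239.12 300.86 261.24]
0 [275.52 237.86 300.44 260.54]
0.05 [274.82 236.6  300.16 259.84]
0.1 [274.4  235.48 299.88 259.28]
0.2 [273.98 233.1  299.88 257.88]
```

```bash
python3 -c "
from rig import manip
print(manip.sign_off())"
```

```text
the job is handed in; nothing more can be done
None
```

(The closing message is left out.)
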